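Find the flat base plate with a straightedge and stand the pin block on it

TASK

One of the two aluminium base plates on the plywood carrier is bent: take the I-section straightedge from the tool tray, lay it lengthwise along the middle of one plate, let go of it, then press down firmly on its near end and after that on its far end to feel whether it rocks. Put the straightedge back in the tray as it lay, and stand the pin block upright on the middle of the plate that is flat, its length along the plate's. Leave everything else on the bench where it is.

Things in the scene. Friction and masses are not known exactly. Their poses are not given: they have to be found in the camera images.
- carrier: Fixed level plywood board 200 (x) x 250 (y) x 12 mm; two bare aluminium base plates, each 170 (x) x 100 (y) x 12 mm with a flush dark screw in each corner, are screwed down side by side on it. Origin: centre of the board's underside; x along the plates' length, + being the far end (away from the robot), y to the left plate, z up. A bow handle 66 mm wide, 48 mm high stands mid-way at each end.
- seat_left (a point): Middle of the left (+y) base plate, 30 mm above the bench, axes as the carrier's, 62 mm left of its centre. One plate, either one, is flat: its whole face lies at this height. See seat_right for the bent one.
- seat_right (a point): The same for the right (-y) plate. The bent plate, left or right, peaks 3.8 mm above its two end edges, which lie at the point's height, along a line across it 15 mm beyond the middle (+x). A straightedge laid along it rests on one slope and tips to the other (0.09 rad in all, about 6 mm at the raised end) when the raised end is pressed with 1 to 2 N.
- tray: Fixed shallow grey tool tray with a black liner, outside 262 (x) x 152 (y) x 20 mm high, wall 4 mm, inner floor 4 mm above the bench. Origin at the centre of its underside, x along its length. It lies on the robot's left or right, the pin block on the other side.
- straightedge: Steel I-section straightedge, 200 mm long (x), 22 mm wide over both flanges (y), 30 mm high, 0.5 kg or so. Origin at the centre of its underside. Loose, upright on its lower flange in the tray's +y half, roughly lengthwise. Both ends are alike; grip it across the 22 mm flanges at mid-length.
- pin_block: Connector test pin block, upright on the bench: aluminium foot 120 (x) x 64 (y) x 10 mm, on it a black body 100 (x) x 50 (y) mm up to 54 mm high, with brass pins and two keying walls on top up to 64 mm. About 0.45 kg. Origin at the centre of the foot's underside; grip it across the 50 mm body, above the foot.
- spanner: Bystander: steel spanner 150 mm long (x), up to 24 mm wide, 8 mm high, lying in the -y half of the tray. Origin mid-shank, on the tray's floor.
- jar: Bystander: glass jar, 56 mm diameter, 70 mm high, standing near one end of the pin block. Origin at the centre of its underside.
- profile_offcut: Bystander: offcut of slotted aluminium profile, 150 (x) x 30 x 30 mm, lying beside the pin block. Origin at the centre of its underside.
- spray_can: Bystander: white bottle with a black cap, 52 mm diameter, 165 mm high. Origin at the centre of its underside.
- pick_bin: Bystander: blue pick bin 150 (x) x 100 x 75 mm with black connectors, behind the carrier. Origin at the centre of its underside.
- carton: Bystander: cardboard carton 110 (x) x 80 x 60 mm. Origin at the centre of its underside.

How it is judged:
By the outcome, as a careful person would: the job done as asked, in the order asked, and still so for the second after the job is handed in, with the robot touching nothing.
It also fails if it takes over 72 s, if anything falls off the work surface, if the arm or the gripper's body presses on something with over 40 N, if the wrist force passes 120 N, or if a joint passes its speed limit or range.

ROBOT

A 6-joint arm with a two-finger parallel gripper is mounted at the origin on the work surface. World frame = base frame: x ahead of the robot, y to its left, z up, the work surface at z = 0. Lengths are in m, angles in rad, forces in N, time in s.
With the tool pointing down it reaches from about 0.275 to 0.85 m from the base axis. Payload 19 kg.
Tool frame: the origin (TCP) lies between the finger pads; the fingertips stand 25 mm ahead of it and the grasp point (between the pads) lies 6 mm ahead of it; z points along the fingers, y is the direction in which the jaws open and shut (so a half turn about z gives the same grasp; the last joint's range is limited). The gripper opens to 85 mm and grips with 20 to 120 N. Pads are 22 mm wide; open, the fingers measure 114 mm over their backs; the gripper's body (76 mm by 85 mm) begins 54 mm behind the grasp point. The pads swing forward as they close: fully open they stand 13 mm farther back than shut.
Start: joints at [-1.428, 0.15, 1.437, -0, 1.554, -0.134], TCP at [0.157, -0.553, 0.256] pointing down, gripper open.
Joint ranges: [-2.8, 2.8], [-0.68, 2.1], [0.12, 2.68], [-1.39, 4.53], [0.16, 2.79], [-2.81, 2.81]. Speed limits (rad/s): [1.89, 1.89, 2.22, 3.01, 3.01, 3.01].

INTERFACE

Orientations are given as a rotation vector (axis times angle).
In Python, from workcell import readout, eyes, arm gives the robot as it stands.
- The arm moves only by the shell command python3 -m inch 'ROWS' [OPENING]. ROWS is JSON, a list of rows, each a list of 6 numbers: the shift along the tool's x, y, z in m, then the turn, a rotation vector about the tool's x, y, z in rad. A call has 1 to 20 rows; each row shifts and turns the commanded pose from where the row before left it, along the tool's axes as they then stand; what a row does not reach is not made up. A row lasts 1/8 s, in which the tool goes at most 62.5 mm and 10.7 degrees, less where a joint would pass 70% of its speed; a pose out of reach is approached as far as the arm can. A call is refused whole if a number of a shift passes 0.0625 or a number of a turn 0.188, either way. A call with a gripper value outside its range is refused whole. OPENING is the gripper's target within -1 to 1 (fully open at 1, half-way at 0, shut at -1), set as the call begins (- or left out, the last holds). The fingers move at their own pace and stop on an object; the grip force is fixed at half the most. Time passes only in rows, so rows that do not move let the fingers close. It gives the time, the measured TCP pose, the force and the opening at its end, in the units of the state.
- readout.get_state(): the state, without advancing time (a new reading comes with each control period).
- eyes.snapshot(name): name is "side" or "top"; returns (picture, depth): 400x640x3 uint8, blue, green, red; 400x640 float32, m along the optical axis (not along the pixel's ray), 0 where there is no reading.
- eyes.camera_params(name): a dict with "K" (3x3 intrinsics, pixels), "k1" (the pictures are not rectified: a ray, as slopes to the right and down, at radius r is drawn at 1 + k1 r^2 times it, then the intrinsics apply), "origin" and "orientation" of the camera in the world. Camera axes: x right, y down, z forward; pixel columns grow to the right and rows downward; lengths in m; the calibration is good to about 2 mm. A picture is of the moment at which its call begins. camera_params takes no time and is no camera call.
- arm.finish_job(): hands the job in, once; it reports no verdict.
Trained networks look in the newest picture that a camera, given by its name, has taken for a name from the list of things; names that differ only in an ending like _2 or _b are one class to them, and where a whole thing is asked for, a point or a joint stands for the part that bears it (a point fixed in the world has none). Each returns a list of dicts, best first, with "score" (0 to 1); they miss things now and then, are a little off and sometimes report something else, mostly with a low value. They report only what shows in the picture. A call takes as long as a camera call.
- eyes.spot_in(label, camera): "rect" ([left, top, right, bottom] in pixels, round what is visible of it).
- eyes.silhouettes(label, camera): "pixels" (400x640 bool, what is visible of it) and "rect" ([left, top, right, bottom] in pixels, round what is visible of it).
- eyes.pinpoint(label, camera): "pixel" ([row, column] in pixels: a listed point, or the origin of a listed thing).
The state is a dict: "time": time; "joint_positions": joint angles; "dq": joint speeds; "joint_efforts": joint torques, N m; "tool_pos": TCP position; "eef_rot": TCP orientation; "force": force on the tool from outside, world axes, zero at the start; "moment": the same for the moment, N m; "finger_gap": opening from 0.0 (shut) to 1.0 (fully open).
Only numpy, scipy, OpenCV 4.12 (cv2) and the standard library are available. Lean on these libraries where they do the work, as an engineer would, in place of code of your own. Each camera call takes 0.05 s, during which the arm holds its last target.

## Working session

There is one attempt and no reset: what is moved stays moved. The work goes in short steps, Python scripts to look and compute and a shell command to move; the robot and the scene stay as the last step left them, time stands still between calls to the robot, and variables do not carry over. Pictures are saved under pics/ and viewed, and the job is handed in when it is done.

```bash
ls; mkdir -p pics; cat > h.py <<'E'
import numpy as np,cv2
from scipy.spatial.transform import Rotation as R
from workcell import readout,eyes,arm
def cam(n):
    p=eyes.camera_params(n); K=np.array(p['K']); o=np.array(p['origin']).ravel()
    q=np.array(p['orientation'])
    M=q if q.shape==(3,3) else R.from_rotvec(q).as_matrix()
    return K,p['k1'],o,M
def ray(n,u,v):
    K,k1,o,M=cam(n)
    d=np.array([(u-K[0,2])/K[0,0],(v-K[1,2])/K[1,1]]); x=d.copy()
    for _ in range(20): x=d/(1+k1*(x@x))
    return o,M@np.array([x[0],x[1],1.])
def at_z(n,u,v,z):
    o,d=ray(n,u,v); return o+d*(z-o[2])/d[2]
def at_d(n,u,v,dep):
    o,d=ray(n,u,v); return o+d*dep
def proj(n,P):
    K,k1,o,M=cam(n); c=M.T@(np.array(P)-o); s=c[:2]/c[2]; s=s*(1+k1*(s@s))
    return s[0]*K[0,0]+K[0,2],s[1]*K[1,1]+K[1,2]
def cloud(n,dep,mask):
    v,u=np.nonzero(mask&(dep>0)); K,k1,o,M=cam(n)
    d=np.stack([(u-K[0,2])/K[0,0],(v-K[1,2])/K[1,1]],1); x=d.copy()
    for _ in range(20): x=d/(1+k1*(x**2).sum(1,keepdims=True))
    c=np.c_[x,np.ones(len(x))]*dep[v,u][:,None]
    return o+c@M.T
E
python3 - <<'E'
from h import *
for n in('top','side'):
    print(n,eyes.camera_params(n))
    p,d=eyes.snapshot(n); cv2.imwrite(f'pics/{n}0.png',p); np.save(f'd_{n}0.npy',d)
print(readout.get_state())
E
```

```text
pics
top {'K': array([[470.2398193 ,   0.        , 315.99757525],
       [  0.        , 470.2398193 , 196.28783874],
       [  0.        ,   0.        ,   1.        ]]), 'k1': -0.12176325749792824, 'origin': array([ 0.45009   , -0.00334176,  1.33641449]), 'orientation': array([-2.15396962,  2.19429593, -0.12502828])}
side {'K': array([[517.35473269,   0.        , 320.20342268],
       [  0.        , 517.35473269, 194.5986682 ],
       [  0.        ,   0.        ,   1.        ]]), 'k1': -0.16019779093445155, 'origin': array([0.22107068, 1.04908291, 1.1514968 ]), 'orientation': array([-0.45916559,  2.74001335, -1.147722  ])}
{'time': 0.1, 'joint_positions': array([-1.42801192e+00,  1.50935212e-01,  1.43793838e+00,  9.14244412e-06,
        1.55377888e+00, -1.34027164e-01]), 'dq': array([ 7.45797706e-05, -2.32711959e-04,  2.94726072e-04,  1.01386632e-03,
       -1.90747992e-03, -9.72556054e-05]), 'joint_efforts': array([ 6.47453737e-03, -7.14385128e+01, -5.71800292e+01,  2.00372301e-04,
        7.14389040e-03,  1.25732871e-05]), 'tool_pos': array([ 0.1570843 , -0.55293868,  0.25575049]), 'eef_rot': array([-3.11050055e+00, -4.33281224e-01, -7.06683247e-06]), 'force': array([-0.57514403,  0.5990134 ,  0.2870872 ]), 'moment': array([-0.03149755,  0.04035283,  0.03591668]), 'finger_gap': 0.9976713320547891}
```

View pics/top0.png

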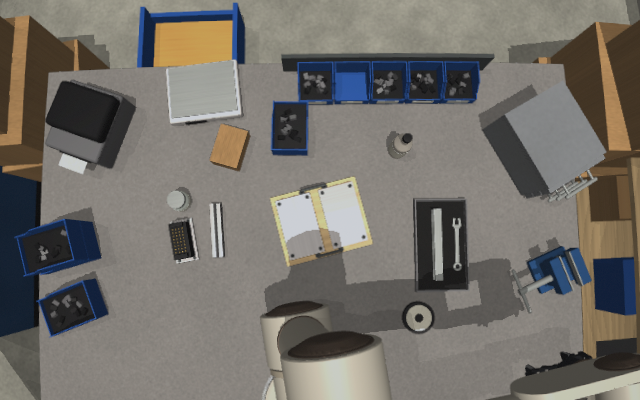

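View pics/side0.png

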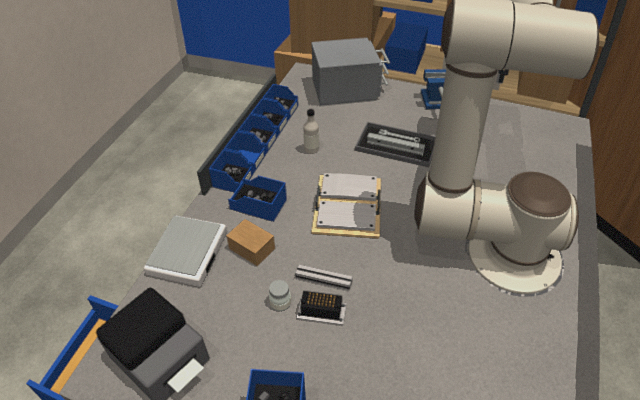

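The top view shows the carrier at about (320,220), tray (440,243) on the robot's right, straightedge (437,243), pin block (181,241), offcut (216,230) and jar (177,199). Next I measure them.

```bash
python3 - <<'E'
from h import *
p,d=eyes.snapshot('top'); np.save('d_top.npy',d)
for l in ['straightedge','pin_block','carrier','tray','spanner','jar','profile_offcut','spray_can']:
    s=eyes.silhouettes(l,'top'); q=eyes.pinpoint(l,'top')
    for e in s[:2]:
        m=e['pixels']; P=cloud('top',d,m)
        rr=cv2.minAreaRect(np.argwhere(m)[:,::-1].astype(np.float32))
        print(l,round(e['score'],2),np.round(e['rect']),m.sum(),'zpct',np.round(np.percentile(P[:,2],[5,50,95]),3))
        t={'straightedge':.034,'pin_block':.03,'carrier':.024,'tray':.02,'profile_offcut':.03,'jar':.07}.get(l,.01)
        box=cv2.boxPoints(rr); print('   box',np.round([at_z('top',*b,t)[:2] for b in box],4).tolist(), 'c',np.round(at_z('top',*rr[0],t)[:2],4))
    print('   pin',[(round(e['score'],2),np.round(e['pixel'],1).tolist()) for e in q[:2]])
for l in ['seat_left','seat_right']:
    q=eyes.pinpoint(l,'top'); 
    print(l,[(round(e['score'],2),e['pixel'],at_z('top',e['pixel'][1],e['pixel'][0],.03)) for e in q[:2]])
x=cv2.resize(p[180:270,155:275],None,fx=6,fy=6,interpolation=cv2.INTER_CUBIC);cv2.imwrite('pics/a.png',x)
x=cv2.resize(p[170:300,255:475],None,fx=3.6,fy=3.6,interpolation=cv2.INTER_CUBIC);cv2.imwrite('pics/b.png',x)
E
```

```text
straightedge 0.81 [429. 209. 443. 283.] 736 zpct [0.006 0.033 0.038]
   box [[0.5428, -0.3422], [0.5421, -0.3737], [0.3416, -0.3657], [0.3426, -0.3346]] c [ 0.4418 -0.3538]
   pin [(0.68, [246.2, 432.4]), (0.55, [230.2, 215.8])]
pin_block 0.78 [168. 217. 198. 262.] 1096 zpct [0.006 0.053 0.064]
   box [[0.5234, 0.4016], [0.536, 0.3276], [0.4166, 0.3048], [0.4039, 0.3781]] c [0.4698 0.3528]
   pin [(0.78, [238.6, 183.9])]
carrier 0.58 [269. 177. 374. 266.] 1987 zpct [0.005 0.012 0.046]
   box [[0.5855, 0.1151], [0.6454, -0.1293], [0.4442, -0.176], [0.3865, 0.0655]] c [ 0.5148 -0.0309]
carrier 0.53 [271. 102. 306. 156.] 1882 zpct [0.022 0.029 0.073]
   box [[0.7076, 0.1058], [0.8664, 0.1006], [0.8615, -0.0038], [0.7029, 0.003]] c [0.7838 0.0514]
   pin [(0.65, [219.8, 317.7])]
tray 0.62 [417. 200. 470. 297.] 4115 zpct [0.    0.005 0.02 ]
   box [[0.573, -0.2914], [0.5743, -0.452], [0.3077, -0.4477], [0.3089, -0.2894]] c [ 0.4402 -0.3691]
   pin [(0.65, [244.6, 443.2]), (0.35, [127.4, 291.5])]
spanner 0.81 [450. 218. 462. 271.] 281 zpct [0.005 0.011 0.016]
   box [[0.5146, -0.4085], [0.
[... 465 characters left out ...]
file_offcut 0.82 [210. 205. 221. 257.] 591 zpct [0.02  0.03  0.034]
   box [[0.5684, 0.2774], [0.569, 0.2429], [0.4261, 0.2381], [0.4254, 0.2723]] c [0.4969 0.2575]
   pin [(0.82, [232.4, 219.0]), (0.25, [245.0, 442.0])]
spray_can 0.8 [384. 134. 412. 162.] 445 zpct [0.02  0.108 0.166]
   box [[0.7218, -0.2178], [0.7817, -0.2801], [0.7428, -0.3165], [0.6833, -0.254]] c [ 0.7322 -0.267 ]
spray_can 0.6 [165. 190. 191. 214.] 419 zpct [0.016 0.068 0.074]
   box [[0.6099, 0.4089], [0.6085, 0.336], [0.5512, 0.3356], [0.5524, 0.4081]] c [0.5804 0.372 ]
   pin [(0.87, [148.9, 396.1]), (0.68, [152.7, 231.6])]
seat_left [(0.59, [150.7, 232.8], array([0.71874574, 0.21260194, 0.03      ]))]
seat_right []
```

View pics/a.png

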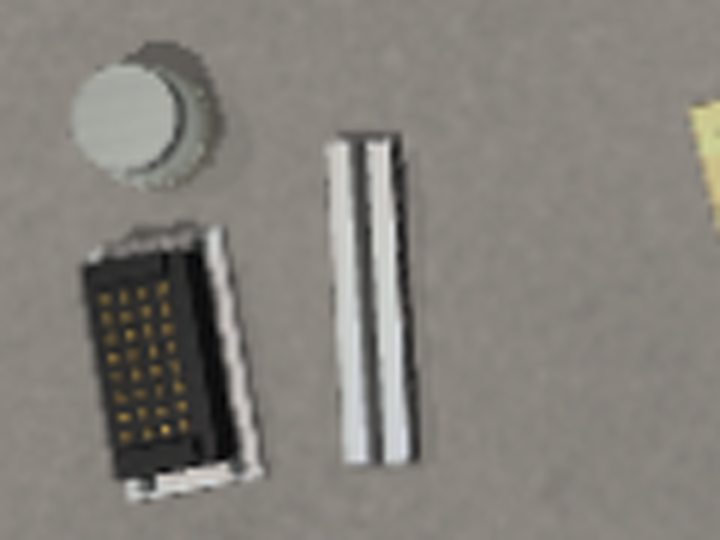

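View pics/b.png

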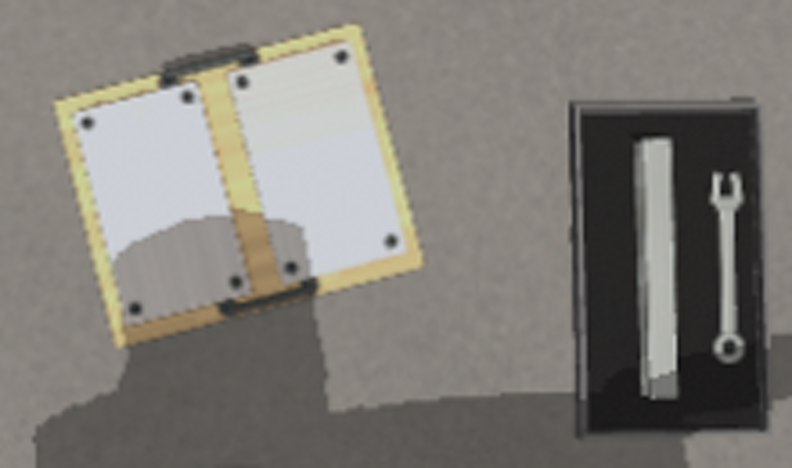

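```bash
python3 - <<'E'
from h import *
p,d=eyes.snapshot('top'); cv2.imwrite('pics/t1.png',p)
hsv=cv2.cvtColor(p,cv2.COLOR_BGR2HSV)
m=np.zeros(p.shape[:2],np.uint8); 
roi=np.zeros_like(m); roi[170:275,262:378]=1
y=((hsv[...,1]>70)&(hsv[...,0]>12)&(hsv[...,0]<40)&(hsv[...,2]>70)).astype(np.uint8)*roi
cnt=max(cv2.findContours(cv2.morphologyEx(y,cv2.MORPH_CLOSE,np.ones((5,5))),cv2.RETR_EXTERNAL,cv2.CHAIN_APPROX_NONE)[0],key=cv2.contourArea)
rr=cv2.minAreaRect(cnt); print(rr, cv2.contourArea(cnt))
for z in(.012,.018):
    b=np.array([at_z('top',*q,z)[:2] for q in cv2.boxPoints(rr)]);print(np.round(b,4).tolist(),b.mean(0),[np.linalg.norm(b[i]-b[i-1]) for i in range(4)])
# screws
g=cv2.cvtColor(p,cv2.COLOR_BGR2GRAY)
print([ (np.round(c,1)) for c in [proj('top',(.517,-.03,.03))]])
# depth over plates in carrier frame
b=np.array([at_z('top',*q,.015)[:2] for q in cv2.boxPoints(rr)]); c=b.mean(0)
e=[b[1]-b[0],b[2]-b[1]]; e.sort(key=lambda a:abs(a[1])); ex=e[0]/np.linalg.norm(e[0]); ex*=np.sign(ex[0]); ey=np.array([-ex[1],ex[0]])
print('c',c,'yaw',np.arctan2(ex[1],ex[0]))
P=cloud('top',d,roi>0); L=np.c_[(P[:,:2]-c)@ex,(P[:,:2]-c)@ey,P[:,2]]
for s in(1,-1):
    q=L[(abs(L[:,1]-s*62)>-1)&(abs(L[:,1]-s*.062)<.04)]
    print(s,[(int(x*1000),round(1000*np.median(q[abs(q[:,0]-x)<.008][:,2]),1),round(1000*np.mean(q[abs(q[:,0]-x)<.008][:,2]),1)) for x in np.arange(-.09,.1,.015)])
E
```

```text
((303.9706115722656, 225.3823699951172), (70.57786560058594, 52.63022994995117), 75.96376037597656) 812.0
[[0.5855, 0.11], [0.6193, -0.0353], [0.4251, -0.0794], [0.3922, 0.0642]] [0.50553821 0.01490442] [np.float64(0.19860892070307806), np.float64(0.14916121418877254), np.float64(0.19918378232764233), np.float64(0.1472943938105265)]
[[0.5849, 0.1095], [0.6186, -0.0351], [0.4252, -0.079], [0.3925, 0.0639]] [0.50528702 0.01482175] [np.float64(0.19770916195520274), np.float64(0.14848546857354558), np.float64(0.19828141928196566), np.float64(0.14662710545875024)]
[array([319.9, 220.5])]
c [0.50541262 0.01486308] yaw 0.22333621006614582
1 [(-90, np.float64(10.3), np.float64(10.1)), (-75, np.float64(25.0), np.float64(16.9)), (-60, np.float64(17.0), np.float64(16.3)), (-45, np.float64(23.1), np.float64(17.3)), (-30, np.float64(24.7), np.float64(16.8)), (-15, np.float64(22.3), np.float64(16.7)), (0, np.float64(24.2), np.float64(17.4)), (15, np.float64(24.5), np.float64(17.0)), (30, np.float64(25.4), np.float64(17.4)), (45, np.float64(25.8), np.float64(17.7)), (60, np.float64(25.9), np.float64(17.9)), (74, np.float64(26.8), np.float64(18.0)), (90, np.float64(10.9), np.float64(9.8))]
-1 [(-90, np.float64(17.7), np.float64(27.9)), (-75, np.float64(29.4), np.float64(25.1)), (-60, np.float64(29.2), np.float64(25.1)), (-45, np.float64(29.6), np.float64(25.3)), (-30, np.float64(29.5), np.float64(25.7)), (-15, np.float64(30.5), np.float64(26.2)), (0, np.float64(30.8), np.float64(26.5)), (15, np.float64(31.5), np.float64(27.2)), (30, np.float64(30.9), np.float64(26.4)), (45, np.float64(30.7), np.float64(26.1)), (60, np.float64(29.8), np.float64(25.8)), (74, np.float64(29.9), np.float64(25.4)), (90, np.float64(28.9), np.float64(27.9))]
```

```bash
cat > car.py <<'E'
from h import *
def carrier(p,d):
    hsv=cv2.cvtColor(p,cv2.COLOR_BGR2HSV); roi=np.zeros(p.shape[:2],np.uint8); roi[170:275,262:378]=1
    y=((hsv[...,1]>60)&(hsv[...,0]>10)&(hsv[...,0]<40)&(hsv[...,2]>50)).astype(np.uint8)*roi
    y=cv2.morphologyEx(y,cv2.MORPH_OPEN,np.ones((2,2)))
    pts=np.argwhere(y>0)[:,::-1]
    W=np.array([at_z('top',*q,.015)[:2] for q in pts])
    rr=cv2.minAreaRect((W*1000).astype(np.float32))
    return y,rr
if __name__=='__main__':
    p,d=eyes.snapshot('top')
    y,rr=carrier(p,d); print('mm',rr, np.round(cv2.boxPoints(rr)).tolist())
    cv2.imwrite('pics/y.png',cv2.resize(y[165:280,255:385]*255,None,fx=5,fy=5))
    # screws: dark blobs inside
    c=np.array(rr[0])/1000; b=cv2.boxPoints(rr); e=sorted([b[1]-b[0],b[2]-b[1]],key=lambda a:abs(a[1])); ex=e[0]/np.linalg.norm(e[0]); ex*=np.sign(ex[0]); ey=np.array([-ex[1],ex[0]])
    g=255-cv2.cvtColor(p,cv2.COLOR_BGR2GRAY).astype(float)
    S=[];Lc=[]
    for sy in(62,-62):
     for ax in(-1,1):
      for ay in(-1,1):
        loc=np.array([ax*77,sy+ay*42])/1000
        w=c+ex*loc[0]+ey*loc[1]; u,v=proj('top',(*w,.03)); iu,iv=int(round(u)),int(round(v))
        k=g[iv-4:iv+5,iu-4:iu+5]; kk=np.clip(k-np.percentile(k,70)-15,0,None); vv,uu=np.mgrid[iv-4:iv+5,iu-4:iu+5]
        if kk.sum()>0:
            su,sv=(kk*uu).sum()/kk.sum(),(kk*vv).sum()/kk.sum(); W=at_z('top',su,sv,.03)[:2]
            print(sy,ax,ay,np.round([u,v,su,sv],1),'local',np.round([(W-c)@ex*1000,(W-c)@ey*1000],1))
    print('c',c,'yaw',np.arctan2(ex[1],ex[0]))
    P=cloud('top',d,np.pad(np.ones((105,116),bool),((170,125),(262,262)))); L=np.c_[(P[:,:2]-c)@ex,(P[:,:2]-c)@ey,P[:,2]]
    for s in(1,-1):
        q=L[(abs(L[:,1]-s*.062)<.035)]
        print(s,[(int(x*1000),round(1000*float(np.median(q[abs(q[:,0]-x)<.008][:,2])),1)) for x in np.arange(-.075,.1,.015)])
E
python3 car.py
```

```text
mm ((514.7769165039062, -35.69410705566406), (199.5666046142578, 248.71229553222656), 13.573472023010254) [[389.0, 62.0], [447.0, -180.0], [641.0, -133.0], [583.0, 109.0]]
62 -1 -1 [322.1 250.  321.6 252.1] local [-82.2  22.7]
62 -1 1 [292.7 257.7 292.1 255.3] local [-70.  103.9]
62 1 -1 [308.1 196.4 306.2 195.4] local [80.9 24.3]
62 1 1 [278.9 203.9 278.7 203.5] local [ 78.3 104.2]
-62 -1 -1 [365.3 238.6 363.2 236.5] local [ -70.1 -100.1]
-62 -1 1 [336.1 246.3 337.5 247.3] local [-80.6 -23.1]
-62 1 -1 [350.9 185.3 349.3 185. ] local [  79. -100.]
-62 1 1 [321.9 192.8 321.8 192.3] local [ 78.5 -20. ]
c [ 0.51477692 -0.03569411] yaw 0.23690194
1 [(-75, 30.1), (-60, 30.1), (-45, 29.7), (-30, 30.2), (-15, 29.9), (0, 30.4), (15, 30.0), (30, 30.0), (45, 29.8), (60, 30.5), (75, 30.2), (89, 17.2)]
-1 [(-75, 29.9), (-60, 30.3), (-45, 31.2), (-30, 32.1), (-15, 32.5), (0, 33.5), (15, 33.3), (30, 32.7), (45, 32.6), (60, 31.9), (75, 31.0), (89, 23.9)]
```

View pics/y.png

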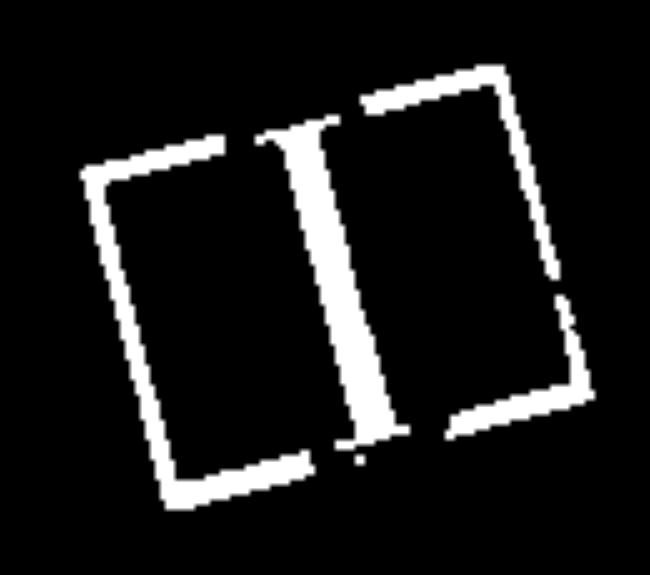

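```bash
cat > rect.py <<'E'
from h import *
def ortho(n,p,x0,x1,y0,y1,z,res=.0005):
    xs=np.arange(x1,x0,-res); ys=np.arange(y1,y0,-res)   # rows: x down from far; cols: y decreasing (left=+y)
    X,Y=np.meshgrid(xs,ys,indexing='ij'); K,k1,o,M=cam(n)
    c=(np.stack([X,Y,np.full_like(X,z)],-1)-o)@M; s=c[...,:2]/c[...,2:]; s=s*(1+k1*(s**2).sum(-1,keepdims=True))
    return cv2.remap(p,(s[...,0]*K[0,0]+K[0,2]).astype(np.float32),(s[...,1]*K[1,1]+K[1,2]).astype(np.float32),cv2.INTER_CUBIC),xs,ys
E
cat > se.py <<'E'
from rect import *
import sys
p,d=eyes.snapshot('top')
o,xs,ys=ortho('top',p,.30,.58,-.46,-.28,.034)
g=cv2.cvtColor(o,cv2.COLOR_BGR2GRAY)
cv2.imwrite('pics/se%s.png'%sys.argv[1],o)
j=(ys<-.325)&(ys>-.395); 
for x in np.arange(.36,.54,.02):
    i=np.argmin(abs(xs-x)); r=g[i-4:i+5][:,j].mean(0); yy=ys[j]
    h=(r.max()+np.percentile(r,10))/2; a=np.where(r>h)[0]; print(round(x,3),np.round([yy[a[0]],yy[a[-1]],(yy[a[0]]+yy[a[-1]])/2],4),int(r.max()))
k=[np.argmin(abs(ys-y)) for y in(-.348,-.352,-.356)]
for q in k:
    r=g[:,q-3:q+4].mean(1).astype(float); a=np.where(r>80)[0]; print('ends',xs[a[0]],xs[a[-1]],(xs[a[0]]+xs[a[-1]])/2)
E
python3 se.py 0
```

```text
0.36 [-0.3395 -0.367  -0.3533] 148
0.38 [-0.3455 -0.368  -0.3568] 194
0.4 [-0.3465 -0.3685 -0.3575] 183
0.42 [-0.3425 -0.3685 -0.3555] 185
0.44 [-0.3415 -0.3685 -0.355 ] 187
0.46 [-0.345  -0.3695 -0.3573] 190
0.48 [-0.3465 -0.3695 -0.358 ] 183
0.5 [-0.343 -0.369 -0.356] 181
0.52 [-0.3425 -0.37   -0.3563] 181
0.54 [-0.346  -0.3705 -0.3583] 183
ends 0.58 0.30050000000003074 0.44025000000001535
ends 0.58 0.30050000000003074 0.44025000000001535
ends 0.58 0.30050000000003074 0.44025000000001535
```

View pics/se0.png

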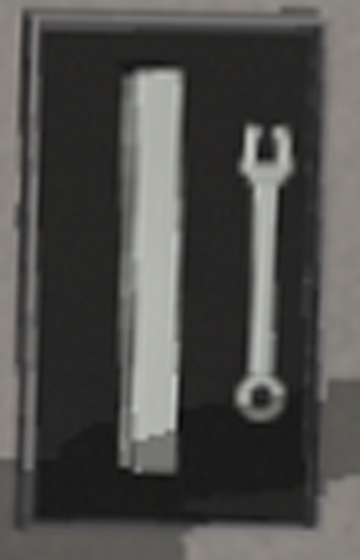

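```bash
cat > go.py <<'E'
import sys
from h import *
# go.py x y z yaw : after-turn tool-axis shifts from the measured pose
s=readout.get_state(); t=np.array(list(map(float,sys.argv[1:5])))
M=R.from_rotvec(s['eef_rot']).as_matrix(); psi=np.arctan2(M[1,0],M[0,0]); dz=-(t[3]-psi)
dz=(dz+np.pi)%(2*np.pi)-np.pi
a=R.from_rotvec([0,0,0])
D=R.from_euler('z',t[3]).as_matrix()@np.diag([1,-1,-1]); sh=D.T@(t[:3]-s['tool_pos'])
err=R.from_matrix(M.T@D).as_rotvec()
print('time',round(s['time'],2),'pos',np.round(s['tool_pos'],4),'yaw',round(psi,4),'turn',np.round(err,4),'shift(after turn)',np.round(sh,4),'F',np.round(s['force'],1),'gap',round(s['finger_gap'],3),'q',np.round(s['joint_positions'],2))
E
python3 go.py .445 -.3575 .11 -.018
python3 -c "
from h import *
print(at_z('top',432.4,246.2,.004),at_z('top',443.2,244.6,0))"
```

```text
time 1.2 pos [ 0.1571 -0.5531  0.2563] yaw 0.2768 turn [-1.000e-04  0.000e+00  2.948e-01] shift(after turn) [ 0.2843 -0.2007  0.1463] F [ 0.1  0.4 -0.8] gap 1.004 q [-1.43  0.15  1.44 -0.    1.55 -0.13]
[ 0.43851763 -0.34978287  0.004     ] [ 0.44223146 -0.38252309  0.        ]
```

```bash
python3 -m inch '[[0,0,0.01,0,0,0.147],[0,0,0.01,0,0,0.148],[0.04,-0.03,0.01,0,0,0],[0.05,-0.035,0.02,0,0,0],[0.05,-0.035,0.02,0,0,0],[0.05,-0.035,0.02,0,0,0],[0.05,-0.035,0.02,0,0,0],[0.0443,-0.0307,0.0363,0,0,0],[0,0,0,0,0,0],[0,0,0,0,0,0]]' 0.05; python3 go.py .445 -.3575 .11 -.018
```

```text
time: 2.45
tool_pos: [0.4378, -0.3627, 0.1139]
eef_rot: [3.141, -0.028, -0.0]
force: [0.2, -0.4, 1.0]
finger_gap: 0.528
time 2.45 pos [ 0.4378 -0.3627  0.1139] yaw -0.0176 turn [0.0002 0.0001 0.0004] shift(after turn) [ 0.0071 -0.0053  0.0039] F [ 0.2 -0.4  1. ] gap 0.528 q [-0.83  0.23  1.64 -0.    1.27  0.76]
```

```bash
python3 -m inch '[[0.0071,-0.0053,0.02,0,0,0],[0,0,0.018,0,0,0],[0,0,0,0,0,0],[0,0,0,0,0,0]]'; python3 go.py .445 -.3575 .034 -.018
python3 - <<'E'
from h import *
for n,(u0,v0,u1,v1) in {'side':(345,110,445,170),'top':(400,190,480,300)}.items():
    p,d=eyes.snapshot(n); cv2.imwrite(f'pics/g1{n}.png',cv2.resize(p[v0:v1,u0:u1],None,fx=5,fy=5,interpolation=cv2.INTER_CUBIC))
E
```

```text
time: 2.95
tool_pos: [0.4448, -0.3579, 0.0762]
eef_rot: [3.141, -0.03, 0.001]
force: [-0.1, -0.6, 0.8]
finger_gap: 0.52
time 2.95 pos [ 0.4448 -0.3579  0.0762] yaw -0.0189 turn [ 0.0004 -0.0004 -0.0009] shift(after turn) [ 0.0002 -0.0004  0.0422] F [-0.1 -0.6  0.8] gap 0.52 q [-0.81  0.27  1.68 -0.    1.2   0.78]
```

View pics/g1side.png

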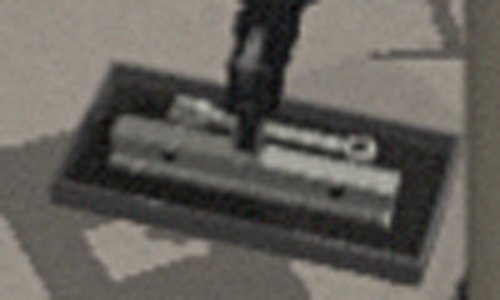

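View pics/g1top.png

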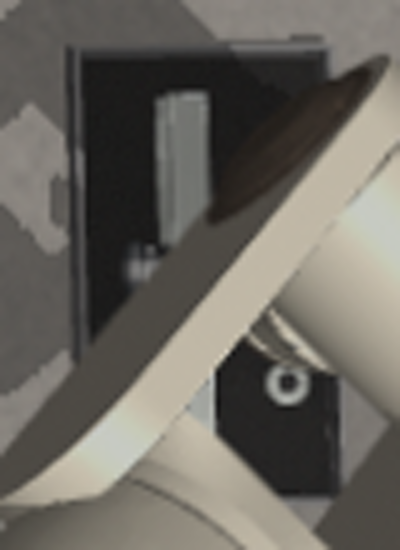

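The side crop shows the fingers above mid-length of the straightedge (ends at crop 110–395, fingers about 250); clear of the spanner. Descending.

```bash
python3 -m inch '[[0,0,0.016,0,0,0],[0,0,0.016,0,0,0],[0,0,0.010,0,0,0],[0,0,0,0,0,0]]'; python3 -m inch '[[0,0,0,0,0,0],[0,0,0,0,0,0],[0,0,0,0,0,0],[0,0,0,0,0,0],[0,0,0,0,0,0],[0,0,0,0,0,0]]' -1;  python3 go.py .445 -.3575 .1 -.018
```

```text
time: 3.55
tool_pos: [0.4447, -0.3568, 0.0323]
eef_rot: [-3.14, 0.029, 0.002]
force: [-0.7, -0.2, -0.2]
finger_gap: 0.523
time: 4.3
tool_pos: [0.4453, -0.3575, 0.0342]
eef_rot: [3.141, -0.029, 0.001]
force: [0.1, -0.4, 5.0]
finger_gap: 0.239
time 4.3 pos [ 0.4453 -0.3575  0.0342] yaw -0.0182 turn [ 0.0008 -0.0008 -0.0002] shift(after turn) [-0.0003 -0.     -0.0658] F [ 0.1 -0.4  5. ] gap 0.239 q [-0.81  0.32  1.71  0.    1.11  0.78]
```

```bash
python3 -m inch '[[0,0,-0.01,0,0,0],[0,0,-0.025,0,0,0],[0,0,-0.03,0,0,0],[0,0,-0.03,0,0,0],[0,0,0,0,0,0],[0,0,0,0,0,0]]';  python3 go.py .5002 .0246 .1 .237
```

```text
time: 5.05
tool_pos: [0.4447, -0.3568, 0.1274]
eef_rot: [-3.14, 0.029, 0.002]
force: [-0.7, 0.7, -6.7]
finger_gap: 0.241
time 5.05 pos [ 0.4447 -0.3568  0.1274] yaw -0.0182 turn [-0.0013  0.0009 -0.2552] shift(after turn) [ 0.1435 -0.3577  0.0274] F [-0.7  0.7 -6.7] gap 0.241 q [-0.81  0.22  1.62  0.    1.3   0.78]
```

```bash
python3 -m inch '[[0,-0.01,0,0,0,-0.085],[0,-0.02,0,0,0,-0.085],[0.003,-0.03,0,0,0,-0.085],[0.019,-0.038,0,0,0,0],[0.019,-0.038,0,0,0,0],[0.019,-0.038,0,0,0,0],[0.019,-0.038,0,0,0,0],[0.019,-0.038,0,0,0,0],[0.019,-0.038,0,0,0,0],[0.016,-0.038,0,0,0,0],[0.006,-0.02,0,0,0,0],[0,-0.01,0,0,0,0],[0,0,0,0,0,0],[0,0,0,0,0,0]]';  python3 go.py .5002 .0246 .1 .237
```

```text
time: 6.8
tool_pos: [0.505, 0.0217, 0.1283]
eef_rot: [3.12, 0.37, -0.001]
force: [-0.2, 0.7, -5.6]
finger_gap: 0.238
time 6.8 pos [0.505  0.0217 0.1283] yaw 0.2362 turn [-0.      0.0005 -0.0008] shift(after turn) [-0.004  -0.0039  0.0283] F [-0.2  0.7 -5.6] gap 0.238 q [-0.11  0.09  1.77 -0.    1.28  1.23]
```

```bash
python3 -m inch '[[-0.004,-0.0039,0.02,0,0,0],[0,0,0.018,0,0,0],[0,0,0,0,0,0],[0,0,0,0,0,0]]';  python3 go.py .5002 .0246 .0602 .237
python3 - <<'E'
from h import *
for n,(u0,v0,u1,v1) in {'side':(295,150,405,250),'top':(250,160,390,280)}.items():
    p,d=eyes.snapshot(n); cv2.imwrite(f'pics/p1{n}.png',cv2.resize(p[v0:v1,u0:u1],None,fx=5,fy=5,interpolation=cv2.INTER_CUBIC))
E
```

```text
time: 7.3
tool_pos: [0.5007, 0.0249, 0.0912]
eef_rot: [3.12, 0.37, 0.001]
force: [-0.1, 0.1, -5.4]
finger_gap: 0.242
time 7.3 pos [0.5007 0.0249 0.0912] yaw 0.2361 turn [ 0.0002 -0.0007 -0.0009] shift(after turn) [-0.0005  0.0001  0.031 ] F [-0.1  0.1 -5.4] gap 0.242 q [-0.1   0.12  1.83  0.    1.2   1.23]
```

View pics/p1side.png

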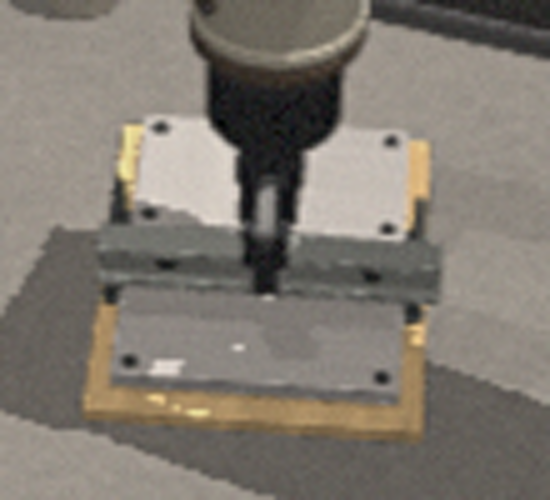

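View pics/p1top.png

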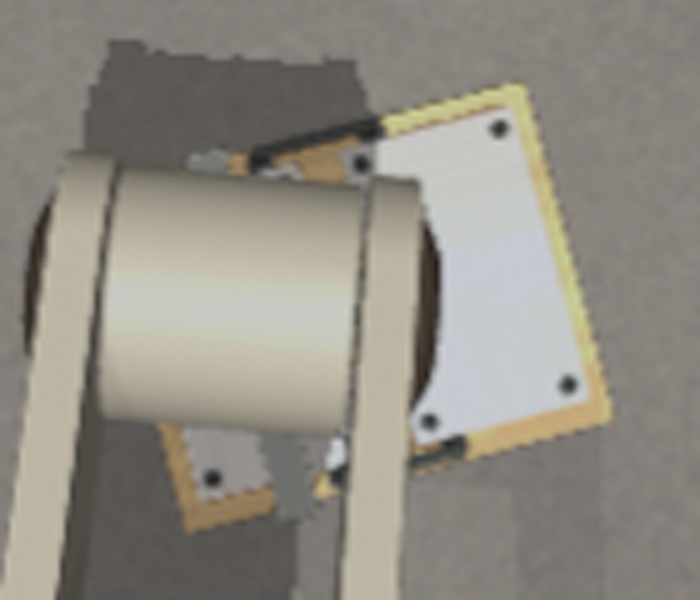

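The straightedge hangs level over the left plate, parallel to it, with both ends overhanging evenly (side crop 97–440 against plate 110–405). Lowering.

```bash
python3 -m inch '[[-0.0005,0,0.012,0,0,0],[0,0,0.011,0,0,0],[0,0,0.005,0,0,0],[0,0,0.002,0,0,0],[0,0,0,0,0,0],[0,0,0,0,0,0]]';python3 go.py .5002 .0246 .0602 .237; python3 -m inch '[[0,0,0.001,0,0,0],[0,0,0,0,0,0],[0,0,0,0,0,0]]'; python3 go.py .5002 .0246 .0602 .237
```

```text
time: 8.15
tool_pos: [0.5, 0.0252, 0.0608]
eef_rot: [-3.12, -0.371, -0.001]
force: [0.4, 0.0, -4.8]
finger_gap: 0.242
time 8.15 pos [0.5    0.0252 0.0608] yaw 0.2368 turn [ 0.0001 -0.0005 -0.0002] shift(after turn) [0.0001 0.0007 0.0006] F [ 0.4  0.  -4.8] gap 0.242 q [-0.1   0.15  1.86  0.    1.14  1.23]
time: 8.52
tool_pos: [0.5, 0.0252, 0.0601]
eef_rot: [3.12, 0.371, 0.001]
force: [-3.0, 0.7, 5.8]
finger_gap: 0.248
time 8.53 pos [0.5    0.0252 0.0601] yaw 0.2368 turn [ 0.0002 -0.0007 -0.0002] shift(after turn) [ 0.      0.0006 -0.0001] F [-3.   0.7  5.8] gap 0.248 q [-0.1   0.15  1.86  0.    1.13  1.23]
```

```bash
python3 -m inch '[[0,0,0,0,0,0],[0,0,0,0,0,0],[0,0,0,0,0,0],[0,0,0,0,0,0],[0,0,-0.02,0,0,0],[0,0,-0.03,0,0,0],[0,0,-0.03,0,0,0],[0,0,0,0,0,0],[0,0,0,0,0,0]]' 0.05
python3 - <<'E'
from h import *
p,d=eyes.snapshot('side'); cv2.imwrite(f'pics/p2.png',cv2.resize(p[150:250,295:405],None,fx=5,fy=5,interpolation=cv2.INTER_CUBIC))
E
python3 go.py .419 .005 .11 .237
```

```text
time: 9.65
tool_pos: [0.4996, 0.0252, 0.139]
eef_rot: [-3.119, -0.371, 0.001]
force: [-0.1, 0.1, 0.1]
finger_gap: 0.526
time 9.7 pos [0.4994 0.0253 0.1387] yaw 0.2368 turn [-0.0005  0.0011 -0.0002] shift(after turn) [-0.0829  0.0008  0.0287] F [-0.3 -0.2 -0.2] gap 0.528 q [-0.1   0.07  1.77  0.    1.3   1.23]
```

View pics/p2.png

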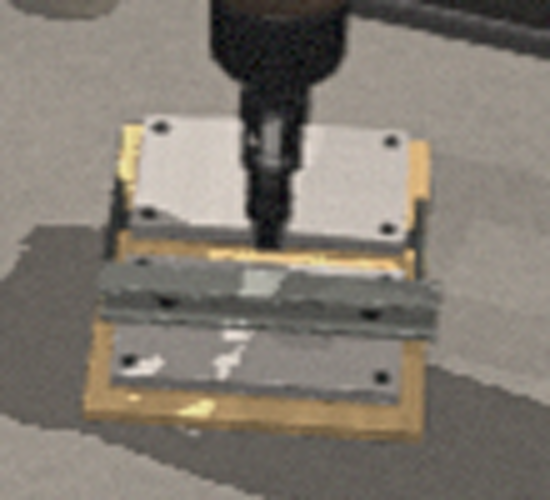

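The straightedge lies freely along the middle of the left plate. Closing the gripper and going over the near end.

```bash
python3 -m inch '[[-0.02,0,0,0,0,0],[-0.03,0,0,0,0,0],[-0.023,0,0,0,0,0],[-0.009,0,0.01,0,0,0],[0,0,0.015,0,0,0],[0,0,0.01,0,0,0],[0,0,0,0,0,0],[0,0,0,0,0,0]]' -1; python3 go.py .4203 .0059 .085 .237
```

```text
time: 10.7
tool_pos: [0.4204, 0.0061, 0.1046]
eef_rot: [-3.119, -0.371, 0.0]
force: [0.1, -0.2, 0.1]
finger_gap: 0.003
time 10.7 pos [0.4204 0.0061 0.1046] yaw 0.237 turn [-0.0002  0.0001  0.    ] shift(after turn) [-0.0002  0.0001  0.0196] F [ 0.1 -0.2  0.1] gap 0.003 q [-0.17 -0.07  1.98  0.    1.23  1.16]
```

```bash
python3 -m inch '[[0,0,0.01,0,0,0],[0,0,0.006,0,0,0],[0,0,0.002,0,0,0],[0,0,0.001,0,0,0],[0,0,0,0,0,0]]'; python3 -m inch '[[0,0,0.001,0,0,0],[0,0,0,0,0,0]]';python3 -m inch '[[0,0,0.001,0,0,0],[0,0,0,0,0,0]]'
```

```text
time: 11.32
tool_pos: [0.4201, 0.006, 0.0856]
eef_rot: [-3.12, -0.371, -0.0]
force: [0.2, 0.0, 0.4]
finger_gap: 0.001
time: 11.58
tool_pos: [0.4202, 0.0059, 0.085]
eef_rot: [3.119, 0.371, 0.001]
force: [-2.0, -0.5, 7.5]
finger_gap: -0.002
time: 11.82
tool_pos: [0.4203, 0.0059, 0.0849]
eef_rot: [3.119, 0.371, 0.001]
force: [-11.0, 0.8, 26.6]
finger_gap: -0.0
```

```bash
python3 -m inch '[[0,0,0,0,0,0],[0,0,0,0,0,0],[0,0,0,0,0,0]]'; python3 -m inch '[[0,0,-0.003,0,0,0],[0,0,-0.015,0,0,0],[0,0,-0.015,0,0,0],[0.01,0,0,0,0,0],[0.03,0,0,0,0,0],[0.04,0,0,0,0,0],[0.04,0,0,0,0,0],[0.032,0,0,0,0,0],[0.012,0,0,0,0,0],[0,0,0.01,0,0,0],[0,0,0,0,0,0],[0,0,0,0,0,0]]'; python3 go.py .5797 .0445 .085 .237
```

```text
time: 12.2
tool_pos: [0.4203, 0.0059, 0.0849]
eef_rot: [3.119, 0.371, 0.001]
force: [-11.5, 0.9, 26.9]
finger_gap: 0.0
time: 13.7
tool_pos: [0.5789, 0.0443, 0.1067]
eef_rot: [-3.12, -0.371, 0.0]
force: [-0.0, -1.3, 0.4]
finger_gap: 0.002
time 13.7 pos [0.5789 0.0443 0.1067] yaw 0.2366 turn [-0.0001  0.0001 -0.0004] shift(after turn) [ 0.0008 -0.      0.0217] F [-0.  -1.3  0.4] gap 0.002 q [-0.06  0.26  1.62  0.    1.26  1.28]
```

```bash
python3 -m inch '[[0,0,0.012,0,0,0],[0,0,0.006,0,0,0],[0,0,0.002,0,0,0],[0,0,0.001,0,0,0],[0,0,0,0,0,0]]'; python3 -m inch '[[0,0,0.001,0,0,0],[0,0,0,0,0,0]]';python3 -m inch '[[0,0,0.001,0,0,0],[0,0,0,0,0,0]]'
```

```text
time: 14.32
tool_pos: [0.5796, 0.0445, 0.0857]
eef_rot: [-3.12, -0.371, -0.0]
force: [0.3, -0.3, 0.4]
finger_gap: 0.003
time: 14.58
tool_pos: [0.5797, 0.0445, 0.085]
eef_rot: [3.12, 0.371, 0.001]
force: [-2.8, 1.0, 4.7]
finger_gap: -0.006
time: 14.82
tool_pos: [0.5797, 0.0445, 0.085]
eef_rot: [3.119, 0.371, 0.002]
force: [-7.4, -0.8, 17.7]
finger_gap: 0.004
```

```bash
python3 -m inch '[[0,0,0.0006,0,0,0],[0,0,0,0,0,0],[0,0,0,0,0,0]]'; python3 -m inch '[[0,0,-0.003,0,0,0],[0,0,-0.015,0,0,0],[0,0,-0.03,0,0,0],[-0.01,0,-0.01,0,0,0],[-0.03,0,0,0,0,0],[-0.03,0,0,0,0,0],[-0.012,0,0,0,0,0],[0,0,0,0,0,0],[0,0,0,0,0,0]]' 0.05; python3 go.py .5 .0252 .0602 .237
python3 - <<'E'
from h import *
for n,(u0,v0,u1,v1) in {'side':(295,150,405,250),'top':(250,160,390,280)}.items():
    p,d=eyes.snapshot(n); cv2.imwrite(f'pics/p3{n}.png',cv2.resize(p[v0:v1,u0:u1],None,fx=5,fy=5,interpolation=cv2.INTER_CUBIC))
E
```

```text
time: 15.2
tool_pos: [0.5798, 0.0444, 0.0849]
eef_rot: [3.119, 0.371, 0.002]
force: [-10.9, 0.7, 24.8]
finger_gap: -0.001
time: 16.32
tool_pos: [0.5005, 0.0253, 0.1411]
eef_rot: [-3.12, -0.371, -0.001]
force: [-0.0, 0.2, 0.3]
finger_gap: 0.528
time 16.32 pos [0.5005 0.0253 0.1411] yaw 0.2367 turn [-0.     -0.0004 -0.0003] shift(after turn) [-0.0005 -0.0001  0.0809] F [-0.   0.2  0.3] gap 0.528 q [-0.1   0.07  1.77  0.    1.31  1.23]
```

View pics/p3side.png

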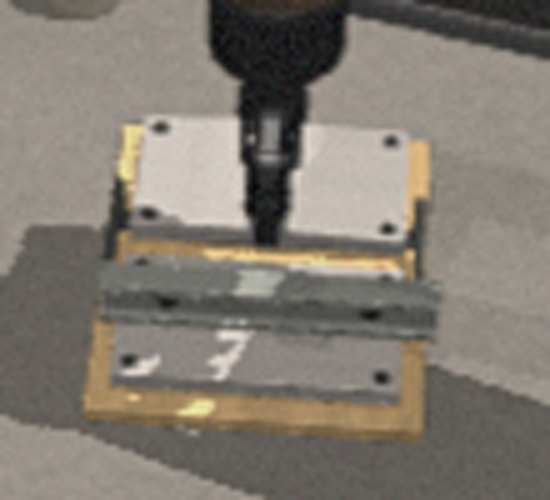

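View pics/p3top.png

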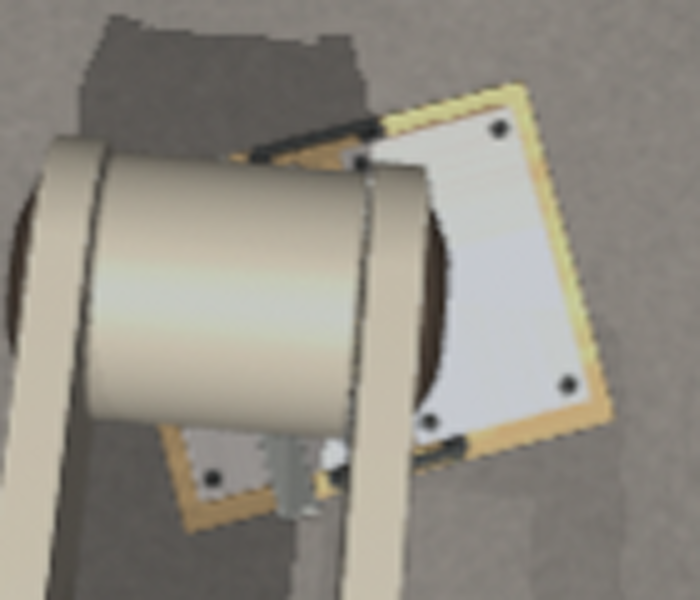

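The straightedge hasn't moved, and both ends stopped at the same height (TCP 0.085) with no give, so the left plate is flat. This agrees with the depth profile. Regrasping.

```bash
python3 -m inch '[[0,0,0.03,0,0,0],[0,0,0.03,0,0,0],[0,0,0.015,0,0,0],[0,0,0.0055,0,0,0],[0,0,0,0,0,0],[0,0,0,0,0,0]]'; python3 go.py .5 .0252 .0602 .237;  python3 -m inch '[[0,0,0,0,0,0],[0,0,0,0,0,0],[0,0,0,0,0,0],[0,0,0,0,0,0],[0,0,0,0,0,0]]' -1; python3 go.py .5 .0252 .0602 .237
```

```text
time: 17.18
tool_pos: [0.5003, 0.0252, 0.0613]
eef_rot: [3.119, 0.371, 0.002]
force: [-0.3, 0.1, 0.4]
finger_gap: 0.529
time 17.18 pos [0.5003 0.0252 0.0613] yaw 0.2368 turn [ 0.0003 -0.0012 -0.0002] shift(after turn) [-0.0003 -0.0001  0.0011] F [-0.3  0.1  0.4] gap 0.529 q [-0.1   0.15  1.86  0.    1.14  1.23]
time: 17.8
tool_pos: [0.5001, 0.0252, 0.0612]
eef_rot: [3.119, 0.371, 0.001]
force: [-2.4, 0.4, 7.9]
finger_gap: 0.241
time 17.8 pos [0.5001 0.0252 0.0612] yaw 0.2369 turn [ 0.0002 -0.0009 -0.0001] shift(after turn) [-0.0001 -0.      0.001 ] F [-2.4  0.4  7.9] gap 0.241 q [-0.1   0.15  1.86  0.    1.14  1.23]
```

```bash
python3 -m inch '[[0,0,-0.01,0,0,0],[0,0,-0.025,0,0,0],[0,0,-0.03,0,0,0],[0,0,-0.01,0,0,0],[0,0.01,0,0,0,0.085],[0,0.02,0,0,0,0.085],[0,0.03,0,0,0,0.085],[0,0,0,0,0,0]]';  python3 go.py .4452 -.3575 .12 -.018
```

```text
time: 18.8
tool_pos: [0.5069, -0.0356, 0.1347]
eef_rot: [-3.141, 0.033, 0.002]
force: [0.0, 0.8, -5.6]
finger_gap: 0.239
time 18.8 pos [ 0.5069 -0.0356  0.1347] yaw -0.021 turn [ 0.      0.0011 -0.003 ] shift(after turn) [-0.0559  0.323   0.0147] F [ 0.   0.8 -5.6] gap 0.239 q [-0.22  0.09  1.76 -0.    1.3   1.37]
```

```bash
python3 -m inch '[[-0.004,0.03,0,0,0,-0.003],[-0.008,0.04,0,0,0,0],[-0.008,0.045,0,0,0,0],[-0.008,0.045,0,0,0,0],[-0.008,0.045,0,0,0,0],[-0.008,0.045,0,0,0,0],[-0.008,0.04,0,0,0,0],[-0.0039,0.023,0,0,0,0],[0,0.01,0,0,0,0],[0,0,0,0,0,0],[0,0,0,0,0,0]]';  python3 go.py .4452 -.3575 .0353 -.018
```

```text
time: 20.18
tool_pos: [0.4466, -0.3552, 0.1354]
eef_rot: [-3.141, 0.022, 0.0]
force: [-0.4, 0.1, -5.0]
finger_gap: 0.243
time 20.18 pos [ 0.4466 -0.3552  0.1354] yaw -0.0142 turn [-0.0006  0.0001  0.0038] shift(after turn) [-0.0014  0.0023  0.1001] F [-0.4  0.1 -5. ] gap 0.243 q [-0.81  0.21  1.62  0.    1.32  0.78]
```

```bash
python3 -m inch '[[-0.0014,0.0023,0.02,0,0,0.0038],[0,0,0.03,0,0,0],[0,0,0.025,0,0,0],[0,0,0.012,0,0,0],[0,0,0,0,0,0],[0,0,0,0,0,0]]';  python3 go.py .4452 -.3575 .0353 -.018
```

```text
time: 20.92
tool_pos: [0.4453, -0.3588, 0.0495]
eef_rot: [3.14, -0.029, 0.002]
force: [-0.3, -0.7, -4.5]
finger_gap: 0.239
time 20.93 pos [ 0.4453 -0.3588  0.0495] yaw -0.0188 turn [ 0.001  -0.001  -0.0008] shift(after turn) [-0.0002 -0.0013  0.0142] F [-0.3 -0.7 -4.5] gap 0.239 q [-0.81  0.3   1.7   0.    1.14  0.78]
```

```bash
python3 -m inch '[[0,-0.0013,0.007,0,0,0],[0,0,0.005,0,0,0],[0,0,0.0015,0,0,0],[0,0,0,0,0,0],[0,0,0,0,0,0]]';  python3 go.py .4452 -.3575 .0353 -.018;  python3 -m inch '[[0,0,0.0007,0,0,0],[0,0,0,0,0,0]]'; python3 go.py .4452 -.3575 .0353 -.018
```

```text
time: 21.55
tool_pos: [0.4448, -0.3572, 0.0352]
eef_rot: [-3.141, 0.03, 0.0]
force: [-3.4, 3.5, 3.3]
finger_gap: 0.24
time 21.55 pos [ 0.4448 -0.3572  0.0352] yaw -0.019 turn [-0.0004  0.0002 -0.001 ] shift(after turn) [ 0.0004  0.0003 -0.0001] F [-3.4  3.5  3.3] gap 0.24 q [-0.81  0.31  1.71  0.    1.12  0.78]
time: 21.8
tool_pos: [0.4448, -0.3572, 0.0352]
eef_rot: [-3.141, 0.03, 0.0]
force: [-7.8, 7.7, 14.8]
finger_gap: 0.244
time 21.8 pos [ 0.4448 -0.3572  0.0352] yaw -0.019 turn [-0.0001  0.0001 -0.001 ] shift(after turn) [ 0.0004  0.0003 -0.0001] F [-7.8  7.7 14.8] gap 0.244 q [-0.81  0.31  1.71  0.    1.12  0.78]
```

```bash
python3 -m inch '[[0,0,-0.0008,0,0,0],[0,0,0,0,0,0],[0,0,0,0,0,0],[0,0,0,0,0,0],[0,0,0,0,0,0]]' 0.05; python3 -m inch '[[0,0,-0.015,0,0,0],[0,0,-0.03,0,0,0],[0,0,-0.04,0,0,0],[0,-0.05,-0.03,0,0,0],[0,-0.05,0,0,0,0],[0,-0.05,0,0,0,0],[0,0,0,0,0,0]]' 1
cat > pb.py <<'E'
from rect import *
import sys
p,d=eyes.snapshot('top')
for z,t in((.0,'foot'),(.054,'body')):
    o,xs,ys=ortho('top',p,.38,.62,.22,.46,z); cv2.imwrite(f'pics/pb_{t}{sys.argv[1]}.png',o)
np.save('ptop.npy',p)
q,_=eyes.snapshot('side'); cv2.imwrite('pics/pbs%s.png'%sys.argv[1],cv2.resize(q[260:340,250:370],None,fx=6,fy=6,interpolation=cv2.INTER_CUBIC))
E
python3 pb.py 0; python3 se.py 1; python3 go.py .445 .35 .2 .18
```

```text
time: 22.42
tool_pos: [0.4449, -0.3573, 0.035]
eef_rot: [-3.141, 0.03, 0.0]
force: [-0.1, 0.4, 0.3]
finger_gap: 0.524
time: 23.3
tool_pos: [0.4479, -0.2048, 0.1514]
eef_rot: [3.141, -0.025, 0.002]
force: [-0.1, 0.1, 1.0]
finger_gap: 1.003
0.36 [-0.325  -0.3945 -0.3598] 192
0.38 [-0.325  -0.3945 -0.3598] 193
0.4 [-0.325  -0.3945 -0.3598] 200
0.42 [-0.325 -0.377 -0.351] 196
0.44 [-0.325 -0.363 -0.344] 196
0.46 [-0.325  -0.364  -0.3445] 188
0.48 [-0.325 -0.371 -0.348] 176
0.5 [-0.325 -0.369 -0.347] 164
0.52 [-0.325  -0.3695 -0.3473] 179
0.54 [-0.3455 -0.3695 -0.3575] 173
ends 0.58 0.30050000000003074 0.44025000000001535
ends 0.58 0.30050000000003074 0.44025000000001535
ends 0.58 0.30050000000003074 0.44025000000001535
time 23.45 pos [ 0.4479 -0.2079  0.1508] yaw -0.0189 turn [ 0.0008 -0.0007 -0.1989] shift(after turn) [ 0.097  -0.5494 -0.0492] F [0.5 0.2 0.1] gap 1.002 q [-0.59  0.04  1.77 -0.    1.32  1.  ]
```

View pics/pb_body0.png

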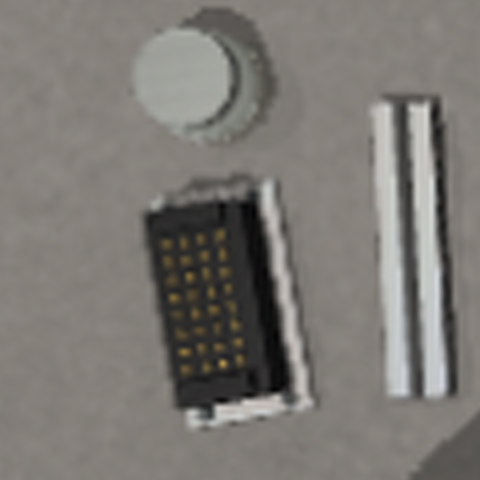

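View pics/pbs0.png

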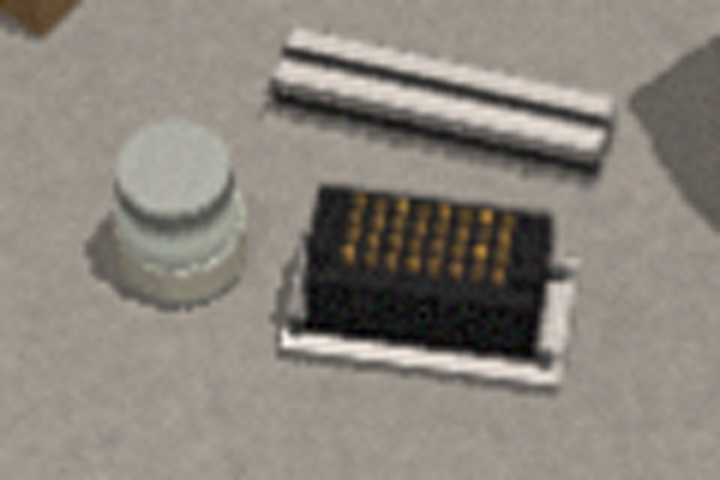

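View pics/se1.png

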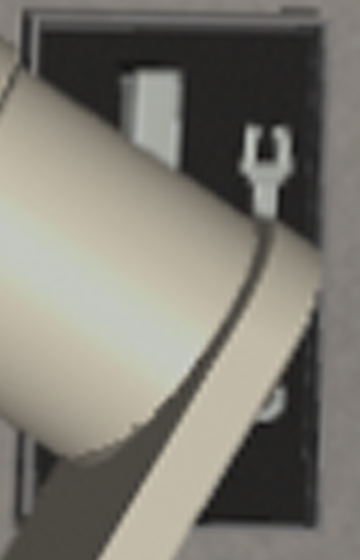

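Straightedge is back: its far end (row 68) and right edge (column 184) match the first picture. The pin block fits as (0.469, 0.3555), yaw 0.163, with foot 119 × 65 mm as it should be.

```bash
python3 go.py .469 .3555 .13 .163; python3 -m inch '[[0,-0.02,-0.005,0,0,-0.06],[0,-0.035,0,0,0,-0.06],[0.004,-0.04,0,0,0,-0.062],[0.009,-0.042,0,0,0,0],[0.009,-0.042,0,0,0,0],[0.009,-0.042,0,0,0,0],[0.009,-0.042,0,0,0,0],[0.009,-0.042,0,0,0,0],[0.009,-0.042,0,0,0,0],[0.009,-0.042,0,0,0,0],[0.009,-0.042,0,0,0,0],[0.009,-0.042,0,0,0,0],[0.009,-0.042,0,0,0,0],[0.009,-0.03,0,0,0,0],[0,0,0,0,0,0],[0,0,0,0,0,0]]'; python3 go.py .469 .3555 .13 .163
```

```text
time 23.45 pos [ 0.4479 -0.2079  0.1508] yaw -0.0189 turn [ 0.0008 -0.0007 -0.1819] shift(after turn) [ 0.1122 -0.5525  0.0208] F [0.5 0.2 0.1] gap 1.002 q [-0.59  0.04  1.77 -0.    1.32  1.  ]
time: 25.45
tool_pos: [0.4711, 0.3476, 0.155]
eef_rot: [3.131, 0.257, -0.001]
force: [0.8, -0.4, -0.2]
finger_gap: 0.998
time 25.45 pos [0.4711 0.3476 0.155 ] yaw 0.1639 turn [0.0003 0.0005 0.0009] shift(after turn) [-0.0008 -0.0081  0.025 ] F [ 0.8 -0.4 -0.2] gap 0.998 q [ 0.5   0.23  1.56 -0.    1.36  1.91]
```

```bash
python3 -m inch '[[-0.0008,-0.0081,0.02,0,0,0],[0,0,0.02,0,0,0],[0,0,0.015,0,0,0],[0,0,0,0,0,0],[0,0,0,0,0,0]]'; python3 go.py .469 .3555 .045 .163
python3 - <<'E'
from h import *
for n,(u0,v0,u1,v1) in {'side':(250,240,370,340),'top':(140,170,260,290)}.items():
    p,d=eyes.snapshot(n); cv2.imwrite(f'pics/k1{n}.png',cv2.resize(p[v0:v1,u0:u1],None,fx=5,fy=5,interpolation=cv2.INTER_CUBIC))
E
```

```text
time: 26.08
tool_pos: [0.4694, 0.3558, 0.1006]
eef_rot: [-3.131, -0.255, -0.001]
force: [0.8, 0.3, 0.2]
finger_gap: 1.001
time 26.07 pos [0.4694 0.3558 0.1006] yaw 0.1628 turn [-0.0003 -0.0006 -0.0002] shift(after turn) [-0.0005  0.0003  0.0556] F [0.8 0.3 0.2] gap 1.001 q [0.52 0.28 1.61 0.   1.25 1.93]
```

View pics/k1side.png

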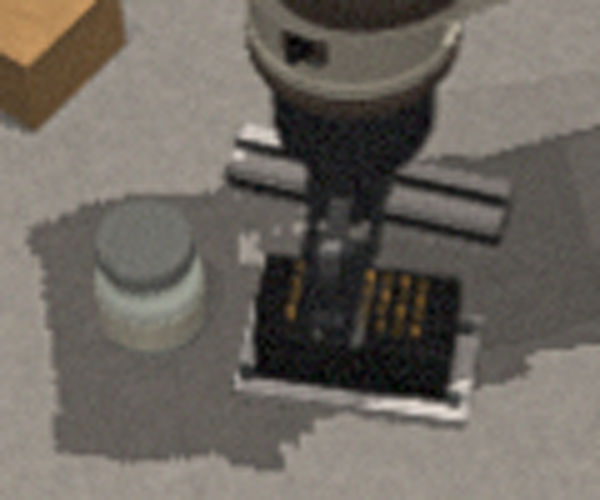

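View pics/k1top.png

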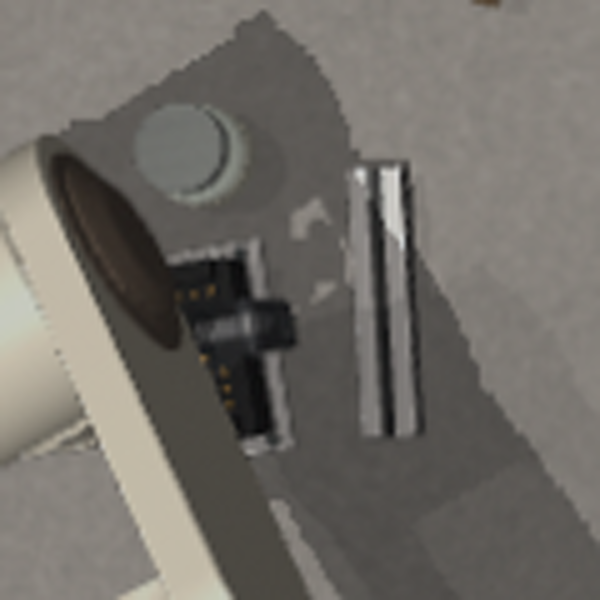

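Both pictures show the open fingers astride the body at mid-length (top crop finger at (270,325), block edge mid (275,340)). Descending.

```bash
python3 -m inch '[[0,0,0.015,0,0,0],[0,0,0.015,0,0,0],[0,0,0.0,0,0,0]]'; python3 -m inch '[[0,0,0.012,0,0,0],[0,0,0.01,0,0,0],[0,0,0.004,0,0,0],[0,0,0,0,0,0],[0,0,0,0,0,0]]'; python3 -m inch '[[0,0,0,0,0,0],[0,0,0,0,0,0],[0,0,0,0,0,0],[0,0,0,0,0,0],[0,0,0,0,0,0]]' -1;  python3 go.py .469 .3555 .045 .163
```

```text
time: 26.55
tool_pos: [0.4684, 0.3554, 0.0682]
eef_rot: [3.13, 0.256, -0.004]
force: [-0.4, -1.0, 0.2]
finger_gap: 1.003
time: 27.18
tool_pos: [0.4694, 0.3559, 0.0444]
eef_rot: [-3.131, -0.256, -0.001]
force: [-0.7, -0.1, -0.2]
finger_gap: 1.0
time: 27.8
tool_pos: [0.4694, 0.356, 0.0446]
eef_rot: [-3.131, -0.256, -0.001]
force: [-1.1, -0.1, 5.7]
finger_gap: 0.575
time 27.8 pos [0.4694 0.356  0.0446] yaw 0.163 turn [-0.0005 -0.0008  0.    ] shift(after turn) [-0.0005  0.0004 -0.0004] F [-1.1 -0.1  5.7] gap 0.575 q [0.52 0.34 1.66 0.   1.15 1.93]
```

```bash
python3 -m inch '[[0,0,-0.01,0,0,0],[0,0,-0.025,0,0,0],[0,0,-0.035,0,0,0],[0,0,-0.03,0,0,0],[0,0,0,0,0,0],[0,0,0,0,0,0]]';  python3 go.py .5002 .0246 .1 .237
```

```text
time: 28.55
tool_pos: [0.4687, 0.3555, 0.1428]
eef_rot: [3.131, 0.256, -0.002]
force: [0.9, -0.4, -6.2]
finger_gap: 0.576
time 28.55 pos [0.4687 0.3555 0.1428] yaw 0.163 turn [ 0.0004  0.0015 -0.074 ] shift(after turn) [-0.0471  0.3291  0.0428] F [ 0.9 -0.4 -6.2] gap 0.576 q [0.52 0.24 1.56 0.   1.34 1.93]
```

```bash
python3 -m inch '[[0,0.015,0,0,0,-0.037],[0,0.03,0,0,0,-0.037],[-0.006,0.038,0,0,0,0],[-0.008,0.04,0,0,0,0],[-0.008,0.04,0,0,0,0],[-0.008,0.04,0,0,0,0],[-0.008,0.04,0,0,0,0],[-0.007,0.038,0,0,0,0],[-0.002,0.025,0,0,0,0],[0,0.015,0,0,0,0],[0,0.008,0,0,0,0],[0,0,0,0,0,0],[0,0,0,0,0,0]]';  python3 go.py .5002 .0246 .1 .237
```

```text
time: 30.18
tool_pos: [0.4984, 0.0252, 0.1439]
eef_rot: [-3.119, -0.372, 0.0]
force: [-0.2, -0.2, -5.2]
finger_gap: 0.575
time 30.18 pos [0.4984 0.0252 0.1439] yaw 0.2377 turn [-0.0004  0.0002  0.0007] shift(after turn) [0.0016 0.001  0.0439] F [-0.2 -0.2 -5.2] gap 0.575 q [-0.1   0.06  1.77  0.    1.31  1.23]
```

```bash
python3 -m inch '[[0.0016,0.001,0.02,0,0,0],[0,0,0.025,0,0,0],[0,0,0.012,0,0,0],[0,0,0,0,0,0],[0,0,0,0,0,0]]';  python3 go.py .5002 .0246 .0746 .237
python3 - <<'E'
from h import *
p,d=eyes.snapshot('side'); cv2.imwrite(f'pics/m1.png',cv2.resize(p[150:250,295:405],None,fx=5,fy=5,interpolation=cv2.INTER_CUBIC))
E
```

```text
time: 30.8
tool_pos: [0.5008, 0.0241, 0.0879]
eef_rot: [3.119, 0.372, 0.002]
force: [0.6, -0.5, -5.8]
finger_gap: 0.577
time 30.8 pos [0.5008 0.0241 0.0879] yaw 0.2372 turn [ 0.0002 -0.0011  0.0002] shift(after turn) [-0.0005 -0.0007  0.0133] F [ 0.6 -0.5 -5.8] gap 0.577 q [-0.11  0.12  1.83  0.    1.19  1.23]
```

View pics/m1.png

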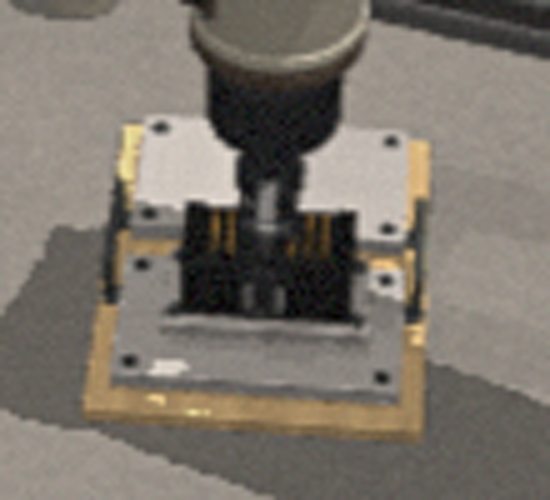

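```bash
python3 -m inch '[[-0.0005,-0.0004,0.007,0,0,0],[0,0,0.004,0,0,0],[0,0,0.0015,0,0,0],[0,0,0,0,0,0],[0,0,0,0,0,0]]';  python3 go.py .5002 .0246 .0746 .237; python3 -m inch '[[0,0,0.001,0,0,0],[0,0,0,0,0,0],[0,0,0,0,0,0]]';  python3 go.py .5002 .0246 .0746 .237
```

```text
time: 31.48
tool_pos: [0.4998, 0.0242, 0.0747]
eef_rot: [-3.119, -0.371, -0.0]
force: [-2.2, 0.3, -2.4]
finger_gap: 0.576
time 31.48 pos [0.4998 0.0242 0.0747] yaw 0.237 turn [-0.0001 -0.0001  0.    ] shift(after turn) [ 0.0005 -0.0003  0.0001] F [-2.2  0.3 -2.4] gap 0.576 q [-0.11  0.13  1.84  0.    1.17  1.23]
time: 31.85
tool_pos: [0.4998, 0.0242, 0.0746]
eef_rot: [3.12, 0.372, 0.001]
force: [-10.5, -0.1, 15.3]
finger_gap: 0.577
time 31.85 pos [0.4998 0.0242 0.0746] yaw 0.2371 turn [ 0.0001 -0.0003  0.0001] shift(after turn) [ 0.0005 -0.0003 -0.    ] F [-10.5  -0.1  15.3] gap 0.577 q [-0.11  0.13  1.84  0.    1.16  1.23]
```

```bash
python3 -m inch '[[0,0,-0.0008,0,0,0],[0,0,0,0,0,0],[0,0,0,0,0,0],[0,0,0,0,0,0],[0,0,0,0,0,0],[0,0,-0.01,0,0,0],[0,0,-0.03,0,0,0],[0,0,-0.04,0,0,0],[0,0,-0.04,0,0,0],[0,-0.03,-0.04,0,0,0],[0,-0.05,0,0,0,0],[0,-0.05,0,0,0,0],[0,-0.05,0,0,0,0],[0,-0.05,0,0,0,0],[0,-0.05,0,0,0,0],[0,-0.03,0,0,0,0],[0,0,0,0,0,0],[0,0,0,0,0,0]]' 1
python3 - <<'E'
from h import *
for n in('top','side'):
    p,d=eyes.snapshot(n); cv2.imwrite(f'pics/f_{n}.png',p)
    if n=='side': cv2.imwrite('pics/f_sz.png',cv2.resize(p[150:250,295:405],None,fx=5,fy=5,interpolation=cv2.INTER_CUBIC))
    else: cv2.imwrite('pics/f_tz.png',cv2.resize(p[170:300,255:475],None,fx=3.6,fy=3.6,interpolation=cv2.INTER_CUBIC))
E
python3 se.py 2
```

```text
time: 34.1
tool_pos: [0.427, 0.3252, 0.2348]
eef_rot: [3.119, 0.372, 0.0]
force: [0.1, -0.0, -0.3]
finger_gap: 1.001
0.36 [-0.345 -0.367 -0.356] 186
0.38 [-0.341  -0.3665 -0.3538] 181
0.4 [-0.341 -0.367 -0.354] 185
0.42 [-0.3405 -0.3675 -0.354 ] 186
0.44 [-0.3445 -0.368  -0.3563] 185
0.46 [-0.3455 -0.368  -0.3568] 182
0.48 [-0.3425 -0.368  -0.3553] 180
0.5 [-0.3415 -0.369  -0.3553] 179
0.52 [-0.3445 -0.3695 -0.357 ] 184
0.54 [-0.3455 -0.3695 -0.3575] 178
ends 0.58 0.30050000000003074 0.44025000000001535
ends 0.58 0.30050000000003074 0.44025000000001535
ends 0.58 0.30050000000003074 0.44025000000001535
```

View pics/f_sz.png

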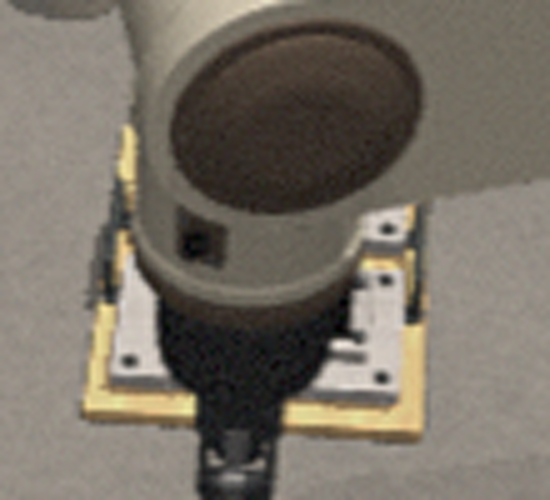

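View pics/f_tz.png

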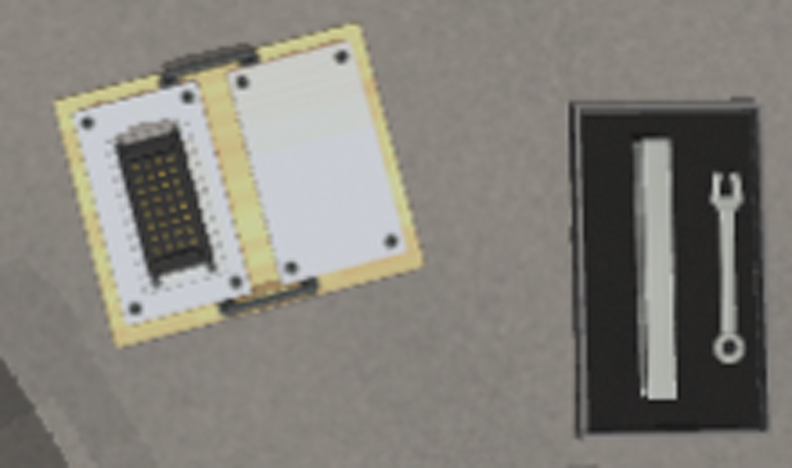

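View pics/f_side.png

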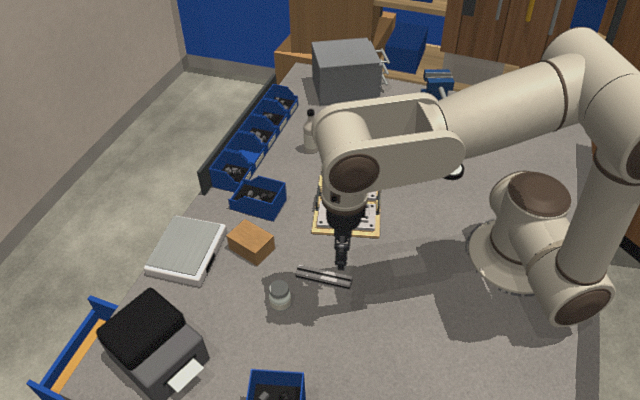

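```bash
python3 car.py | grep -E "mm|local|c "; python3 - <<'E'
from rect import *
p,d=eyes.snapshot('top'); o,xs,ys=ortho('top',p,.38,.62,-.08,.12,.035,.0004); cv2.imwrite('pics/fin.png',o)
E
```

```text
mm ((514.7769165039062, -35.69410705566406), (199.5666046142578, 248.71229553222656), 13.573472023010254) [[389.0, 62.0], [447.0, -180.0], [641.0, -133.0], [583.0, 109.0]]
62 -1 -1 [322.1 250.  321.  252.7] local [-83.5  24.7]
62 -1 1 [292.7 257.7 292.1 255.3] local [-70.2 103.9]
62 1 -1 [308.1 196.4 306.2 195.4] local [80.9 24.3]
62 1 1 [278.9 203.9 278.7 203.5] local [ 78.3 104.2]
-62 -1 -1 [365.3 238.6 363.2 236.5] local [ -70.1 -100.1]
-62 -1 1 [336.1 246.3 337.9 247.7] local [-82.  -23.9]
-62 1 -1 [350.9 185.3 349.3 185. ] local [  79. -100.]
-62 1 1 [321.9 192.8 321.8 192.3] local [ 78.5 -20. ]
c [ 0.51477692 -0.03569411] yaw 0.23690194
```

View pics/fin.png

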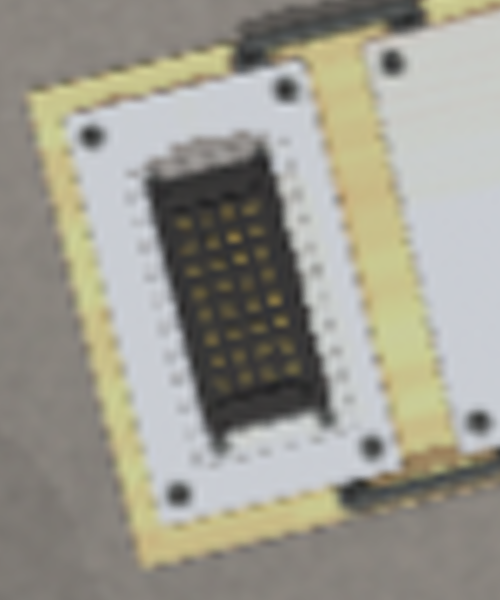

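The block stands square, but measured against the plate's own outline and screws it is about 4 mm too near and 1.5 mm too far right. There is time to mend that, so I'll regrasp and shift it.

```bash
python3 -m inch '[[0,0.03,0,0,0,0],[0,0.05,0,0,0,0],[0,0.05,0,0,0,0],[0,0.05,0,0,0,0],[0,0.05,0,0,0,0],[0,0.05,0,0,0,0],[0,0.03,0,0,0,0],[0,0,0,0,0,0],[0,0,0,0,0,0]]'; python3 go.py .4998 .0242 .0746 .237
```

```text
time: 35.48
tool_pos: [0.4996, 0.0242, 0.2344]
eef_rot: [-3.119, -0.37, 0.0]
force: [0.3, 0.3, -0.2]
finger_gap: 0.998
time 35.48 pos [0.4996 0.0242 0.2344] yaw 0.2363 turn [-0.0003 -0.     -0.0007] shift(after turn) [1.000e-04 1.000e-04 1.598e-01] F [ 0.3  0.3 -0.2] gap 0.998 q [-0.11  0.    1.64  0.    1.5   1.23]
```

```bash
python3 -m inch '[[0,0,0.02,0,0,0],[0,0,0.04,0,0,0],[0,0,0.04,0,0,0],[0,0,0.03,0,0,0],[0,0,0.02,0,0,0],[0,0,0.008,0,0,0],[0,0,0,0,0,0],[0,0,0,0,0,0]]'; python3 go.py .4998 .0242 .0746 .237;  python3 -m inch '[[0,0,0,0,0,0],[0,0,0,0,0,0],[0,0,0,0,0,0],[0,0,0,0,0,0],[0,0,0,0,0,0]]' -1; python3 go.py .4998 .0242 .0746 .237
```

```text
time: 36.48
tool_pos: [0.5002, 0.0244, 0.0773]
eef_rot: [3.119, 0.372, 0.002]
force: [-0.6, -0.5, 0.1]
finger_gap: 1.002
time 36.48 pos [0.5002 0.0244 0.0773] yaw 0.2374 turn [ 0.0003 -0.0013  0.0004] shift(after turn) [-0.0004  0.0001  0.0027] F [-0.6 -0.5  0.1] gap 1.002 q [-0.11  0.13  1.84  0.    1.17  1.23]
time: 37.1
tool_pos: [0.5, 0.0242, 0.0769]
eef_rot: [3.12, 0.371, 0.001]
force: [-2.0, 1.0, 6.9]
finger_gap: 0.579
time 37.1 pos [0.5    0.0242 0.0769] yaw 0.237 turn [ 0.0001 -0.0006  0.    ] shift(after turn) [-0.0002 -0.      0.0023] F [-2.   1.   6.9] gap 0.579 q [-0.11  0.13  1.84  0.    1.17  1.23]
```

```bash
python3 -m inch '[[0,0,-0.008,0,0,0],[0,0,0,0,0,0],[0.0039,-0.0015,0,0,0,0],[0,0,0,0,0,0],[0,0,0,0,0,0]]'; python3 go.py .5035 .0266 .0768 .237; python3 -m inch '[[0,0,0.004,0,0,0],[0,0,0.003,0,0,0],[0,0,0,0,0,0],[0,0,0.001,0,0,0],[0,0,0,0,0,0]]'; python3 go.py .5035 .0266 .0768 .237
```

```text
time: 37.72
tool_pos: [0.5031, 0.0266, 0.0841]
eef_rot: [-3.119, -0.372, 0.001]
force: [0.4, 0.6, -5.4]
finger_gap: 0.575
time 37.73 pos [0.5031 0.0266 0.0841] yaw 0.2371 turn [-0.0003  0.0004  0.0001] shift(after turn) [0.0003 0.0001 0.0073] F [ 0.4  0.6 -5.4] gap 0.575 q [-0.1   0.13  1.83  0.    1.19  1.23]
time: 38.35
tool_pos: [0.5032, 0.0266, 0.077]
eef_rot: [-3.12, -0.371, -0.0]
force: [-7.5, 0.5, 7.1]
finger_gap: 0.576
time 38.35 pos [0.5032 0.0266 0.077 ] yaw 0.237 turn [ 0.     -0.0002 -0.    ] shift(after turn) [0.0003 0.     0.0002] F [-7.5  0.5  7.1] gap 0.576 q [-0.1   0.14  1.83  0.    1.17  1.23]
```

```bash
python3 -m inch '[[0,0,-0.0005,0,0,0],[0,0,0,0,0,0],[0,0,0,0,0,0],[0,0,0,0,0,0],[0,0,0,0,0,0],[0,0,-0.01,0,0,0],[0,0,-0.03,0,0,0],[0,0,-0.04,0,0,0],[0,0,-0.04,0,0,0],[0,-0.03,-0.04,0,0,0],[0,-0.05,0,0,0,0],[0,-0.05,0,0,0,0],[0,-0.05,0,0,0,0],[0,-0.05,0,0,0,0],[0,-0.05,0,0,0,0],[0,-0.03,0,0,0,0],[0,0,0,0,0,0],[0,0,0,0,0,0]]' 1
python3 - <<'E'
from rect import *
p,d=eyes.snapshot('top'); o,xs,ys=ortho('top',p,.38,.62,-.08,.12,.035,.0004); cv2.imwrite('pics/fin2.png',o)
cv2.imwrite('pics/fin2t.png',p)
P,_=eyes.snapshot('side')
E
```

```text
time: 40.6
tool_pos: [0.4305, 0.3275, 0.2373]
eef_rot: [3.119, 0.372, 0.0]
force: [-0.0, -0.2, -1.0]
finger_gap: 1.0
```

View pics/fin2.png

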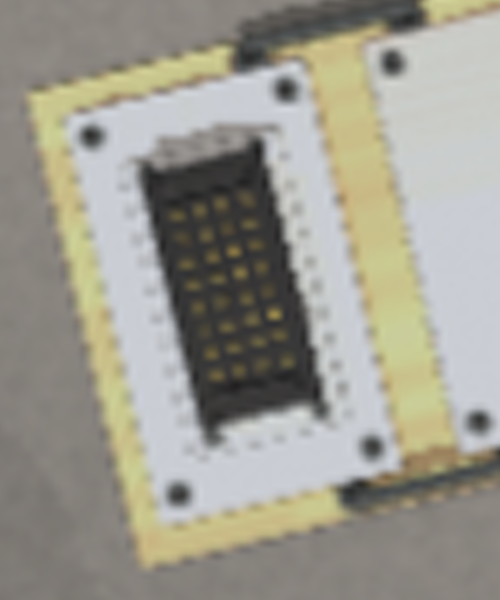

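View pics/fin2t.png

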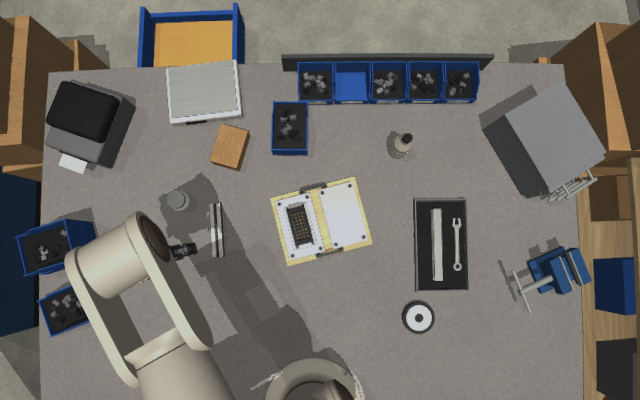

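The block's foot outline is now centred at about (235,288) against the plate's (233,291), so within about 1.5 mm. The straightedge, spanner, jar, offcut and the rest are where they were. Handing in.

```bash
python3 -c "
from workcell import arm,readout
s=readout.get_state();print(s['time'],s['force'])
print(arm.finish_job())"
```

```text
40.7 [ 0.15359743 -0.92228526 -0.66146557]
the job is handed in; nothing more can be done
None
```

The job is finished and handed in at 40.7 s: the left plate is the flat one, and the pin block now stands on its middle.

- **Rock test:** I laid the straightedge along the left plate, let go, and pressed its near end with about 27 N and then its far end with about 25 N. Both ends stopped at the same height (TCP at 0.085 m) with no give, so it does not rock. The camera depth agreed: the left plate is level at 30 mm, while the right one rises to about 33.5 mm near its middle. I did not lay the straightedge on the right plate.
- **Straightedge:** it is back in the tray, its edges within about 1 mm of where they lay at first.
- **Pin block:** my first placing was about 4 mm too near and 1.5 mm too far right. My first fit of the carrier, from the board's outline, disagreed by about 4 mm with the plate's own outline and screws. I gripped the block again and shifted it. The last picture shows it upright, along the plate, and about 1.5 mm from the middle.
- **Other things:** in the last top picture the bystanders stand where they were, compared by eye. The gripper was clear of everything when I handed in.

The network's points for the straightedge (about 10 mm off) and `seat_left` (a false hit) disagreed with the picture. I used my own edge measurements for both.

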